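# Seat the strainer lid of a parts-cleaning pot and take off its outer lid

## Task

Get the parts-cleaning pot ready for draining wheelsets: pull the tweezers up out of the socket in the pot and leave them standing in the mug. Then carry the nested lid set by its bar grip to the pot, lower it until the strainer lid is fully home on its seat with its two keys in the rim's notches, press the outer lid down, turn it anticlockwise to its stop so that it lets go, and lift the outer lid off alone, leaving the strainer lid seated. Do not tip or shove the pot, the mug or anything lying round about, and finish still holding the outer lid in the gripper about a hand's breadth above the pot: do not put it down.

Things in the scene. Friction and masses are not known exactly. Their poses are not given: they have to be found in the camera images.
- pot: Open round aluminium pot, loose, 0.9 kg, 75 mm high, mouth 99 mm across outside, body 90 mm. Origin: centre of its underside, z up. Two notches 15 mm wide cut the rim down to the seat on the +x and -x side of its frame. Overhead, behind the work, a raised model track runs across the bench: its front edge is at x = 0.56, its underside 470 mm above the bench; keep the wrist in front of it.
- pot_seat (a point): Centre of the pot's seat, 63 mm above its underside: a step inside the mouth, on which the strainer lid lies when home. Above it the mouth is 91 mm across inside, below it 82 mm.
- socket_mouth (a point): Mouth of the square steel socket that stands in the middle of the pot and holds the tweezers: 46 mm above the pot's underside, bore 17 mm along the pot's x and 14 mm along its y, floor 4 mm above the underside.
- inner_lid: Strainer lid (inner lid): slotted steel disc 88.6 mm across, 4 mm thick, 0.13 kg; two keys 9.5 mm wide stick out to 52 mm from the centre along its +x and -x and fit the pot's notches either way round. Origin: centre of its underside, z up. Four studs 32.5 mm from the centre reach from 13 mm below (feet) to 13 mm above the origin. It starts on its feet on the bench, under the outer lid.
- outer_lid: Outer lid: aluminium disc 108 mm across, 4 mm thick, 0.16 kg, bar grip on top. Origin: centre of the disc's underside, z up; x runs along the grip. At the start it rests on the strainer lid's studs, 13 mm above that lid's origin, coupled to it: its x is turned 60 degrees clockwise, seen from above, from the strainer lid's x. Lifted, it rises 5 mm, then carries the strainer lid along, nearly level.
- crossbar (a point): Middle of the outer lid's crossbar (33 x 10 x 5 mm, along the lid's x), 20.5 mm below its origin and under the strainer lid, held there between 3 mm ribs while it hangs. To free it: strainer lid seated in the notches, outer lid pressed back down by 4 to 5 mm, then turned 60 degrees anticlockwise seen from above (within 8 degrees; a stop lies just beyond), then straight up.
- inner_slot (a point): Middle of the slot in the strainer lid, 45 x 17 mm along its x (in line with the keys), through which the crossbar comes out; 2 mm above that lid's origin.
- lid_grip (a point): Point to grip on the outer lid's black bar, 28 mm above the outer lid's origin. The bar is 58 mm long (lid's x), 13 mm thick (y) and stands up to 39 mm above the origin; its foot plate, 20 mm wide, reaches up to 7 mm.
- tweezers: Steel tweezers 113 mm long, 13 mm wide, 9 mm thick, 20 g, upright in the pot's socket. Its y axis runs along the length and points up at the start; x runs across the width, z through the thickness. Origin near mid length, 56 mm from the lower end, on a flat face (the thickness is z = 0 to 9 mm).
- mug: White mug, loose, 0.32 kg, 80 mm high, mouth 72 mm across, wall 4 mm, inner floor about 5 mm up, with a handle on the side of its +y. Origin: centre of its underside, z up.
- tweezers_grip (a point): Point to grip on the tweezers' centre line, 102 mm from the lower end, 11 mm below the upper end.
- wheelset_1: Bystander: small wheelset lying on the bench, 44 x 25 x 25 mm.
- wheelset_2: Bystander: second wheelset, 44 x 25 x 25 mm.
- tape_roll: Bystander: roll of tape lying flat, 65 mm across, 19 mm high.
- paint_jar_4: Bystander: small paint tin, 31 mm across, 32 mm high.
- pliers: Bystander: pliers lying flat, 146 mm long.
- screwdriver_2: Bystander: screwdriver lying on the bench, 135 mm long.

How it is judged:
By the outcome, as a careful person would: the job done as asked, in the order asked, and still so for the second after the job is handed in, while the arm keeps its last pose, push and grip.
It also fails if it takes over 72 s, if anything falls off the work surface, if the arm or the gripper's body presses on something with over 40 N, if the wrist force passes 120 N, or if a joint passes its speed limit or range.

## Robot

A 6-joint arm with a two-finger parallel gripper is mounted at the origin on a cart in front of the work surface, level with it; the furniture and walls round the work are solid. World frame = base frame: x ahead of the robot, y to its left, z up, the work surface at z = 0. Lengths are in m, angles in rad, forces in N, time in s.
With the tool pointing down it reaches from about 0.35 to 0.775 m from the base axis. Payload 5.5 kg.
Tool frame: the origin (TCP) lies at the very end of the fingers, on their centre line; the grasp point (between the pads) lies 19 mm behind it; z points along the fingers, y is the line along which they close (so a half turn about z gives the same grasp; the last joint's range is limited). The gripper opens to 85 mm and grips with 20 to 120 N. Pads are 22 mm wide; open, the fingers measure 114 mm over their backs; the gripper's body (76 mm by 85 mm) begins 54 mm behind the grasp point. The pads swing forward as they close: fully open they stand 13 mm farther back than shut.
Start: joints at [1.138, 0.313, 0.046, 1.304, 0, 1.431], TCP at [0.166, 0.551, 0.231] pointing down, gripper open.
Joint ranges: [-2.76, 2.76], [-0.86, 1.69], [-1.03, 1.26], [-2.2, 2.34], [-1.47, 1.5], [-3.14, 3.14]. Speed limits (rad/s): [2.57, 2.57, 3.14, 3.14, 3.14, 3.14].

## Interface

Orientations are given as a unit quaternion [w, x, y, z].
In Python, from workcell import env, viewer, nets gives the robot as it stands. The module is installed in compiled form; this text tells all that it offers.
- The arm moves only by the shell command python3 -m creep 'ROWS' [OPENING] [FORCE]. ROWS is a JSON list of rows, 1 to 8 of them, each written [[dx, dy, dz], [rx, ry, rz]]: dx, dy, dz in m, then a rotation vector rx, ry, rz in rad; each row is the pose to reach, as a shift and turn from the pose commanded when the command began, along the tool's axes at that moment; what a row does not reach only later rows make up. A row lasts 1/8 s, in which the tool goes at most 0.0625 m and 0.188 rad, less where a joint would pass 70% of its speed; a pose out of reach is approached as far as the arm can. OPENING is the finger opening in m, set as the command begins (- or left out keeps the last). The fingers move at their own pace and stop on an object; FORCE is the grip in N (left out, the last holds). Time passes only in rows, so rows that do not move let the fingers close. It prints the time, the measured TCP pose, the force, the opening and the grip force at its end. Input that does not fit is refused with a message, and nothing moves.
- env.get_state(): the state, without advancing time (a new reading comes with each control period).
- viewer.read_camera(name): name is "scene" or "top"; returns a dict with "image" (384x512x3 uint8, red, green, blue), "K" (3x3 intrinsics, pixels), "R" (3x3) and "t" (3): a world point X has camera coordinates R X + t. Camera axes: x right, y down, z forward; pixel columns grow to the right and rows downward; lengths in m; the calibration is good to about 2 mm. A picture is of the moment at which its call begins. There is no depth.
- env.hand_in(): hands the job in; it is judged then, once.
Trained networks look in a picture, given as the dict that the camera call returned (one of the last four; its "shot" number tells which), for a name from the list of things; names that differ only in an ending like _2 or _b are one class to them, and where a whole thing is asked for, a point or a joint stands for the part that bears it (a point fixed in the world has none). Each returns a list of dicts, best first, with "confidence" (0 to 1); they miss things now and then, are a little off and sometimes report something else, mostly with a low value. They report only what shows in the picture. A call takes as long as a camera call.
- nets.outline_of(label, picture): "region" (384x512 bool, what is visible of it) and "box" ([left, top, right, bottom] in pixels, round what is visible of it).
The state is a dict: "clock": time; "joint_pos": joint angles; "qvel": joint speeds; "tau": joint torques, N m; "tcp_pos": TCP position; "orientation": TCP orientation; "wrist_force": force on the tool from outside, world axes, zero at the start; "ft_torque": the same for the moment, N m; "finger_gap": finger opening in m; "grip_force": force on a finger pad.
Only numpy, scipy, OpenCV 4.12 (cv2) and the standard library are available. Lean on these libraries where they do the work, as an engineer would, in place of code of your own. Each camera call takes 0.05 s, during which the arm holds its last target. There are 200 camera calls.

## Working session

There is one attempt and no reset: what is moved stays moved. The work goes in short steps, Python scripts to look and compute and a shell command to move; the robot and the scene stay as the last step left them, time stands still between calls to the robot, and variables do not carry over. Pictures are saved under pics/ and viewed, at most 10 in all, crops included, and the job is handed in when it is done.

```bash
mkdir -p pics; cat > h.py <<'E'
import numpy as np, cv2
from workcell import env, viewer, nets
def save(p,name): cv2.imwrite('pics/'+name,cv2.cvtColor(p['image'],cv2.COLOR_RGB2BGR))
def proj(p,X):
    c=np.asarray(X)@p['R'].T+p['t']; u=c@p['K'].T; return u[...,:2]/u[...,2:]
def ray(p,uv,z):
    d=p['R'].T@np.linalg.inv(p['K'])@np.array([uv[0],uv[1],1.]); c=-p['R'].T@p['t']
    return c+d*(z-c[2])/d[2]
E
python3 - <<'E'
from h import *
s=env.get_state(); print({k:np.round(v,3).tolist() for k,v in s.items()})
for n in ('scene','top'):
    p=viewer.read_camera(n); cv2.imwrite(f'pics/{n}0.png',cv2.cvtColor(p['image'],cv2.COLOR_RGB2BGR))
    print(n,'cam',np.round(-p['R'].T@p['t'],3),p['K'][0,0])
    for l in ['pot','inner_lid','outer_lid','tweezers','mug','tape_roll','pliers','wheelset_1','paint_jar_4','screwdriver_2']:
        for r in nets.outline_of(l,p)[:2]:
            ys,xs=np.nonzero(r['region']); print(l,round(r['confidence'],2),np.round(r['box']).tolist(),round(xs.mean(),1),round(ys.mean(),1),len(xs))
E
```

```text
{'clock': 0.0, 'joint_pos': [1.138, 0.314, 0.045, 1.304, -0.0, 1.431], 'qvel': [-0.002, 0.001, -0.0, -0.001, -0.0, -0.001], 'tau': [0.003, -48.063, 29.854, 0.019, 0.0, 0.0], 'tcp_pos': [0.166, 0.55, 0.23], 'orientation': [-0.0, 0.146, 0.989, -0.001], 'wrist_force': [-0.139, -0.415, -0.136], 'ft_torque': [0.056, -0.019, -0.007], 'grip_force': 0.0, 'finger_gap': 0.085}
scene cam [-0.086  0.552  0.671] 356.0933095599115
pot 0.78 [280.0, 176.0, 315.0, 214.0] 296.4 193.6 941
pot 0.26 [198.0, 286.0, 221.0, 311.0] 210.7 300.9 247
inner_lid 0.68 [199.0, 287.0, 220.0, 314.0] 210.6 300.9 272
outer_lid 0.8 [170.0, 231.0, 215.0, 266.0] 191.5 249.8 1052
outer_lid 0.25 [110.0, 260.0, 160.0, 292.0] 134.3 276.3 995
tweezers 0.53 [295.0, 173.0, 304.0, 194.0] 297.0 181.6 89
mug 0.79 [109.0, 261.0, 162.0, 295.0] 134.6 276.4 1029
tape_roll 0.47 [301.0, 150.0, 320.0, 163.0] 307.8 159.1 166
pliers 0.93 [126.0, 235.0, 173.0, 263.0] 148.5 247.9 323
wheelset_1 0.42 [216.0, 216.0, 230.0, 226.0] 220.3 222.6 22
paint_jar_4 0.68 [295.0, 172.0, 302.0, 193.0] 297.2 182.1 79
paint_jar_4 0.41 [281.0, 176.0, 315.0, 208.0] 296.4 194.0 920
screwdriver_2 0.51 [201.0, 286.0, 221.0, 312.0] 211.1 300.6 313
top cam [0.074 0.161 1.367] 466.3754723180799
pot 0.79 [290.0, 176.0, 327.0, 212.0] 308.6 194.9 1002
outer_lid 0.65 [174.0, 214.0, 208.0, 248.0] 189.9 229.0 1002
tweezers 0.56 [312.0, 148.0, 323.0, 164.0] 315.6 156.5 104
tweezers 0.41 [310.0, 186.0, 313.0, 199.0] 309.6 191.9 27
mug 0.73 [126.0, 236.0, 156.0, 264.0] 139.0 251.6 699
mug 0.73 [172.0, 215.0, 210.0, 248.0] 189.9 229.2 1046
tape_roll 0.65 [345.0, 129.0, 365.0, 150.0] 356.7 139.2 300
pliers 0.61 [141.0, 198.0, 182.0, 221.0] 161.6 207.8 297
paint_jar_4 0.61 [313.0, 149.0, 322.0, 162.0] 315.4 156.6 96
screwdriver_2 0.76 [177.0, 276.0, 201.0, 294.0] 187.5 282.7 171
screwdriver_2 0.38 [140.0, 196.0, 184.0, 221.0] 160.0 208.3 293
```

```bash
python3 - <<'E'
import cv2,numpy as np
s=cv2.imread('pics/scene0.png')[140:330,90:340]; t=cv2.imread('pics/top0.png')[120:310,115:375]
cv2.imwrite('pics/s0.png',cv2.resize(s,None,fx=3,fy=3,interpolation=cv2.INTER_CUBIC));cv2.imwrite('pics/t0.png',cv2.resize(t,None,fx=3,fy=3,interpolation=cv2.INTER_CUBIC))
E
```

```text
(no output)
```

View pics/s0.png

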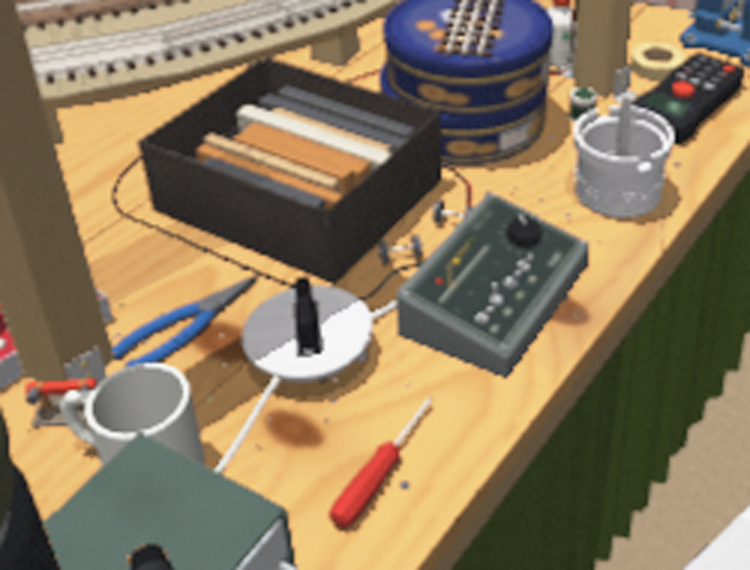

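View pics/t0.png

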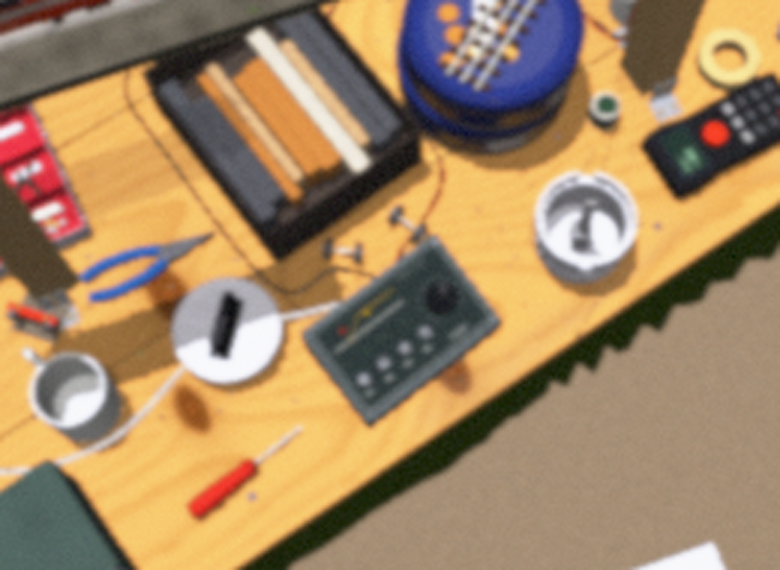

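```bash
cat >> h.py <<'E'
from scipy.optimize import minimize
def circ(x,y,z,r,n=48):
    a=np.linspace(0,2*np.pi,n,endpoint=False); return np.c_[x+r*np.cos(a),y+r*np.sin(a),np.full(n,z)]
def sil(p,rings,xy,S=8):
    pts=np.vstack([circ(*xy,z,r) for z,r in rings]); h=cv2.convexHull(proj(p,pts).astype(np.float32))
    m=np.zeros((384,512),np.uint8); cv2.fillConvexPoly(m,np.round(h*256).astype(np.int32),255,cv2.LINE_AA,8); return m/255.
def region(p,l,near):
    b=[r for r in nets.outline_of(l,p) if np.hypot(*(np.array(np.nonzero(r['region'])).mean(1)[::-1]-near))<14]
    return b[0]['region'].astype(float)
def fit(ps,regs,rings,x0):
    f=lambda v:sum(abs(sil(p,rings,v)-r).sum() for p,r in zip(ps,regs))
    return minimize(f,x0,method='Nelder-Mead',options=dict(initial_simplex=[x0,x0+[.01,0],x0+[0,.01]],xatol=1e-4)) 
def rect(p,c,z,h=.07,n=280):
    g=np.linspace(-h,h,n); Y,X=np.meshgrid(-g,g) # image: up=+x, left=+y
    Xw=np.stack([c[0]-X,c[1]+Y,np.full_like(X,z)],-1); uv=proj(p,Xw).astype(np.float32)
    return cv2.remap(p['image'],uv[...,0],uv[...,1],cv2.INTER_CUBIC)[...,::-1]
E
python3 - <<'E'
from h import *
s=viewer.read_camera('scene');t=viewer.read_camera('top')
tcp=env.get_state()['tcp_pos']; print('tcp',proj(s,tcp),proj(t,tcp))
D={'pot':([(0,.045),(.060,.045),(.063,.0495),(.075,.0495)],(296,194),(308.6,195)),'outer_lid':([(.026,.054),(.030,.054)],(191,250),(190,229)),'mug':([(.0,.036),(.08,.036)],(134,276),(139,252))}
rows=[]
for k,(R,a,b) in D.items():
    rs=region(s,k,a);rt=region(t,k,b); x0=ray(t,b,R[-1][0]/2)[:2]
    for ps,rg,n in (([s],[rs],'s'),([t],[rt],'t'),([s,t],[rs,rt],'st')):
        o=fit(ps,rg,R,x0); print(k,n,o.x.round(4),round(o.fun))
    z=dict(pot=.075,outer_lid=.065,mug=.08)[k]
    rows.append(np.hstack([rect(s,o.x,z),rect(t,o.x,z)]))
cv2.imwrite('pics/r0.png',np.vstack(rows)[:, :]) if 0 else cv2.imwrite('pics/r0.png',np.vstack(rows[:2]))
for q,n in ((s,'s'),(t,'t')):
  for l,z in (('tweezers',.1),('wheelset_1',.0125),('wheelset_2',.0125),('paint_jar_4',.016),('tape_roll',.01)):
    for r in nets.outline_of(l,q)[:3]:
        ys,xs=np.nonzero(r['region']); print(n,l,round(r['confidence'],2),ray(q,(xs.mean(),ys.mean()),z).round(3)[:2])
E
```

```text
tcp [101.16084677 413.04725055] [ 81.14000855 383.23621283]
pot s [ 0.4803 -0.1549] 234
pot t [ 0.4762 -0.1493] 85
pot st [ 0.477  -0.1494] 330
outer_lid s [0.5026 0.2158] 115
outer_lid t [0.4974 0.2223] 83
outer_lid st [0.5    0.2207] 236
mug s [0.4938 0.3721] 749
mug t [0.4783 0.3798] 133
mug st [0.4791 0.3778] 915
s wheelset_1 0.47 [0.546 0.083]
s wheelset_2 0.47 [0.546 0.083]
s paint_jar_4 0.57 [ 0.606 -0.231]
s tape_roll 0.67 [ 0.619 -0.376]
s tape_roll 0.23 [ 0.502 -0.183]
t tweezers 0.57 [ 0.468 -0.142]
t wheelset_1 0.5 [0.503 0.224]
t wheelset_2 0.5 [0.503 0.224]
t paint_jar_4 0.65 [ 0.598 -0.223]
t tape_roll 0.72 [ 0.612 -0.373]
```

View pics/r0.png

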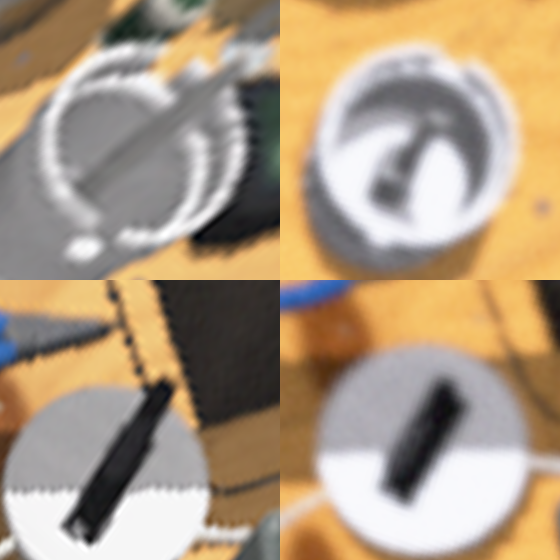

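```bash
cat >> h.py <<'E'
def avg(n,k=6):
    q=[viewer.read_camera(n) for _ in range(k)]; p=dict(q[-1]); p['image']=np.mean([a['image'] for a in q],0).astype(np.float32); return p
def samp(p,X):
    uv=proj(p,X).astype(np.float32); return cv2.remap(p['image'],uv[...,0].reshape(1,-1),uv[...,1].reshape(1,-1),cv2.INTER_CUBIC)[0]
def ring(p,xy,z,r,d=.003):
    return np.median(np.abs(samp(p,circ(*xy,z,r+d,120))-samp(p,circ(*xy,z,r-d,120))).sum(1)) if 0 else np.mean(np.abs(samp(p,circ(*xy,z,r+d,120))-samp(p,circ(*xy,z,r-d,120))).sum(1).clip(0,150))
def best(p,xy0,rs):
    f=lambda v:-sum(ring(p,v,z,r) for z,r in rs)
    g=[(f((xy0[0]+a,xy0[1]+b)),xy0[0]+a,xy0[1]+b) for a in np.arange(-.01,.0101,.001) for b in np.arange(-.01,.0101,.001)]
    return minimize(f,min(g)[1:],method='Nelder-Mead',options=dict(xatol=1e-4,initial_simplex=np.array(min(g)[1:])+[[0,0],[.001,0],[0,.001]]))
E
python3 - <<'E'
from h import *
import pickle
s=avg('scene');t=avg('top'); pickle.dump((s,t),open('st0.pkl','wb'))
D={'pot':((.475,-.15),[(.075,.0495)]),'potin':((.475,-.15),[(.075,.0455)]),'lid':((.5,.221),[(.030,.054)]),'mug':((.479,.378),[(.08,.036)]),'mugin':((.479,.378),[(.08,.032)])}
C={}
for k,(x,r) in D.items():
    for p,n in ((s,'s'),(t,'t')):
        o=best(p,x,r); C[k+n]=o.x; print(k,n,o.x.round(4),round(o.fun,1))
# bar yaw: dark pixels top plane
for p,n in ((s,'s'),(t,'t')):
    c=C['lid'+n]; g=np.arange(-.04,.0401,.001); X,Y=np.meshgrid(c[0]+g,c[1]+g); 
    v=samp(p,np.c_[X.ravel(),Y.ravel(),np.full(X.size,.065)]).max(1); m=v<70
    P=np.c_[X.ravel(),Y.ravel()][m]; w,V=np.linalg.eigh(np.cov(P.T)); print(n,'bar',P.mean(0).round(4),np.degrees(np.arctan2(V[1,1],V[0,1])),np.sqrt(12*w))
im=[]
for p,n in ((s,'s'),(t,'t')):
    for z in (.075,.063):
        a=np.radians(np.arange(360)); rr=np.linspace(.038,.056,60); c=np.mean([C['pots'],C['pott']],0) if 0 else C['pot'+n]
        X=np.stack([c[0]+rr[:,None]*np.cos(a),c[1]+rr[:,None]*np.sin(a),np.full((60,360),z)],-1).reshape(-1,3)
        im.append(np.repeat(samp(p,X).reshape(60,360,3)[...,::-1].clip(0,255),2,axis=1))
cv2.imwrite('pics/pol.png',np.vstack([np.vstack([i,np.zeros((6,720,3))]) for i in im]))
cv2.imwrite('pics/pot2.png',np.hstack([cv2.resize(rect(dict(p,image=p['image'].clip(0,255)),C['pot'+n],.075),(400,400),interpolation=cv2.INTER_CUBIC) for p,n in ((s,'s'),(t,'t'))]))
E
```

```text
pot s [ 0.4751 -0.1502] -128.4
pot t [ 0.47  -0.147] -122.5
potin s [ 0.4791 -0.1547] -123.4
potin t [ 0.466 -0.143] -125.6
lid s [0.4987 0.2183] -138.1
lid t [0.4968 0.2207] -137.8
mug s [0.4752 0.3769] -145.1
mug t [0.4729 0.3724] -135.7
mugin s [0.4784 0.3756] -139.1
mugin t [0.4707 0.3757] -134.7
s bar [0.501  0.2096] 137.65092420552713 [0.03324758 0.10460445]
t bar [0.4907 0.2173] 151.70657330433713 [0.01392084 0.05534468][ WARN:0@14.393] global loadsave.cpp:1063 imwrite_ Unsupported depth image for selected encoder is fallbacked to CV_8U.
```

View pics/pol.png

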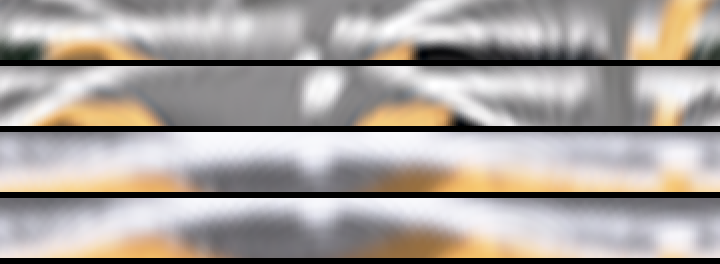

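View pics/pot2.png

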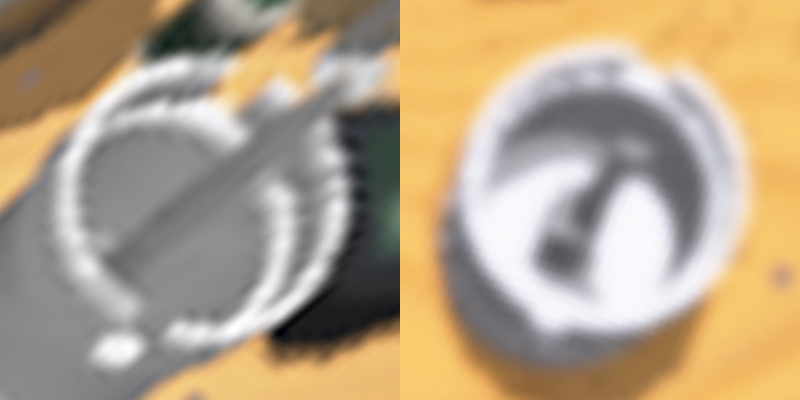

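```bash
cat >> h.py <<'E'
from scipy.spatial.transform import Rotation as Ro
def down(psi):
    c,s=np.cos(np.radians(psi)),np.sin(np.radians(psi)); return Ro.from_matrix(np.array([[c,s,0],[s,-c,0],[0,0,-1]]))
def rel(*targets):
    st=env.get_state(); q=st['orientation']; R=Ro.from_quat([q[1],q[2],q[3],q[0]]); X=R.as_matrix()[:,0]
    print('tcp',np.round(st['tcp_pos'],4),'psi',round(np.degrees(np.arctan2(X[1],X[0])),1),'F',np.round(st['wrist_force'],1),'T',np.round(st['ft_torque'],2),'gap',round(st['finger_gap'],4),'t',round(st['clock'],2),'q6',round(st['joint_pos'][5],2))
    for p,psi in targets:
        print(np.r_[R.inv().apply(np.array(p)-st['tcp_pos']),(R.inv()*down(psi)).as_rotvec()].round(4).tolist())
E
python3 - <<'E'
from h import *
import pickle
rel(((.42,.2,.25),159.3),((.4755,-.1497,.2),159.3))
s,t=pickle.load(open('st0.pkl','rb'))
def box(c,psi,L,W,z0,z1):
    R=np.array([[np.cos(psi),-np.sin(psi)],[np.sin(psi),np.cos(psi)]])
    P=np.array([[a*L/2,b*W/2] for a in(-1,1) for b in(-1,1)])@R.T+c
    return np.vstack([np.c_[P,np.full(4,z)] for z in(z0,z1)])
def f(v,ps):
    e=0
    for p in ps:
        m=np.zeros((384,512),np.uint8)
        h=cv2.convexHull(proj(p,box(v[:2],v[2],.058,.013,.033,.065)).astype(np.float32)); cv2.fillConvexPoly(m,np.round(h*256).astype(np.int32),255,cv2.LINE_AA,8)
        d=np.zeros((384,512),np.uint8); hd=cv2.convexHull(proj(p,np.vstack([circ(.498,.2195,.03,.052)])).astype(np.float32)); cv2.fillConvexPoly(d,np.int32(np.round(hd)),1)
        I=((140-p['image'].max(2))/110).clip(0,1); e+=(abs(m/255.-I)*d).sum()
    return e
for ps,n in (([s],'s'),([t],'t'),([s,t],'st')):
    o=min((minimize(f,(.498,.2195,np.radians(a)),args=(ps,),method='Nelder-Mead',options=dict(initial_simplex=[[.498,.2195,np.radians(a)],[.503,.2195,np.radians(a)],[.498,.2245,np.radians(a)],[.498,.2195,np.radians(a+6)]],xatol=1e-4)) for a in(-24,-29,-34)),key=lambda o:o.fun); print(n,o.x[:2].round(4),np.degrees(o.x[2]).round(1),o.fun)
E
```

```text
tcp [0.166  0.5506 0.2313] psi 163.2 F [-1.  -0.5  0. ] T [-0.03 -0.01 -0.02] gap 0.0855 t 2.6 q6 1.43
[-0.3444, -0.2623, -0.0187, 0.0001, 0.0, 0.0685]
[-0.4985, -0.5812, 0.0313, 0.0001, 0.0, 0.0685]
s [0.4966 0.2192] -31.6 25.813101572648385
t [0.4937 0.2184] -22.7 70.43636397756636
st [0.4968 0.2191] -31.6 102.26194335870426
```

```bash
python3 -m creep '[[[-0.3444, -0.2623, -0.02], [0, 0, 0.07]], [[-0.3444, -0.2623, -0.02], [0, 0, 0.07]], [[-0.3444, -0.2623, -0.02], [0, 0, 0.07]], [[-0.3444, -0.2623, -0.02], [0, 0, 0.07]], [[-0.3444, -0.2623, -0.02], [0, 0, 0.07]], [[-0.3444, -0.2623, -0.02], [0, 0, 0.07]], [[-0.3444, -0.2623, -0.02], [0, 0, 0.07]], [[-0.4985, -0.5812, 0.03], [0, 0, 0.07]]]' 0.04 && python3 -c "
from h import *
rel(((.4755,-.1497,.2),159.3))"
```

```text
clock: 3.6
tcp_pos: [0.4323, 0.1373, 0.2433]
orientation: [0.002, 0.18, 0.984, 0.001]
wrist_force: [0.2, -0.0, -1.1]
finger_gap: 0.04
grip_force: 0.0
tcp [0.4323 0.1373 0.2433] psi 159.2 F [ 0.2 -0.  -1.1] T [-0.04 -0.    0.01] gap 0.04 t 3.6 q6 0.49
[-0.1421, -0.2531, 0.0433, 0.0017, 0.0031, -0.0015]
```

```bash
python3 -m creep '[[[-0.142, -0.252, 0.043], [0.0017, 0.003, 0]], [[-0.142, -0.252, 0.043], [0.0017, 0.003, 0]], [[-0.142, -0.252, 0.043], [0.0017, 0.003, 0]], [[-0.142, -0.252, 0.043], [0.0017, 0.003, 0]], [[-0.142, -0.252, 0.043], [0.0017, 0.003, 0]], [[-0.142, -0.252, 0.043], [0.0017, 0.003, 0]]]' && python3 - <<'E'
from h import *
rel(((.475,-.149,.087),159.3))
s=viewer.read_camera('scene');t=viewer.read_camera('top')
c=(.475,-.149)
a=s['image'][130:220,250:370];b=t['image'][145:235,260:380]
cv2.imwrite('pics/a1.png',cv2.resize(np.hstack([a,b]),None,fx=3.3,fy=3.3,interpolation=cv2.INTER_CUBIC)[...,::-1])
E
```

```text
clock: 4.35
tcp_pos: [0.4731, -0.1499, 0.1988]
orientation: [-0.002, 0.183, 0.983, -0.001]
wrist_force: [-0.4, 0.8, 0.8]
finger_gap: 0.0402
grip_force: 0.0
tcp [ 0.4731 -0.1499  0.1988] psi 158.9 F [-0.4  0.8  0.8] T [-0.01 -0.04 -0.05] gap 0.0402 t 4.35 q6 -0.1
[-0.0018, 0.0017, 0.1118, -0.0018, -0.0034, -0.0062]
```

View pics/a1.png

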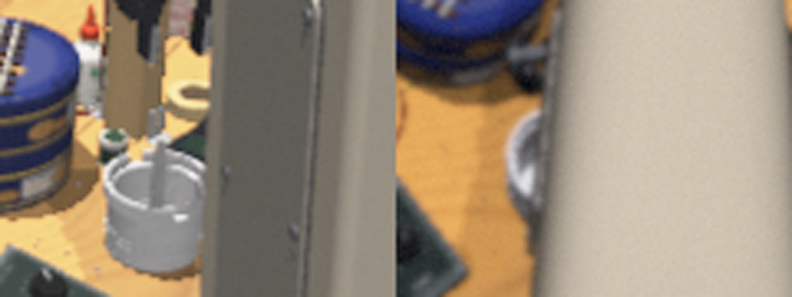

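```bash
python3 -m creep '[[[-0.0018, 0.0017, 0.06], [-0.0018, -0.0034, -0.006]], [[-0.0018, 0.0017, 0.09], [-0.0018, -0.0034, -0.006]], [[-0.0018, 0.0017, 0.112], [-0.0018, -0.0034, -0.006]], [[-0.0018, 0.0017, 0.112], [-0.0018, -0.0034, -0.006]]]' && python3 -m creep '[[[0, 0, 0], [0, 0, 0]], [[0, 0, 0], [0, 0, 0]], [[0, 0, 0], [0, 0, 0]]]' 0 30 && python3 - <<'E'
from h import *
rel(((.475,-.149,.24),159.3))
E
```

```text
clock: 4.95
tcp_pos: [0.4736, -0.144, 0.0864]
orientation: [-0.001, 0.176, 0.984, 0.001]
wrist_force: [-0.0, 0.4, -0.4]
finger_gap: 0.0399
grip_force: 0.0
clock: 5.32
tcp_pos: [0.4759, -0.1465, 0.0889]
orientation: [0.001, 0.177, 0.984, -0.0]
wrist_force: [0.7, 1.2, 5.6]
finger_gap: 0.0084
grip_force: 34.3
tcp [ 0.4759 -0.1465  0.0889] psi 159.6 F [0.7 1.2 5.6] T [ 0.18  0.07 -0.04] gap 0.0084 t 5.33 q6 -0.1
[-0.0005, -0.0027, -0.1511, 0.0002, 0.003, 0.0047]
```

```bash
python3 -m creep '[[[0, 0, -0.03], [0, 0, 0]], [[0, 0, -0.07], [0, 0, 0]], [[0, 0, -0.12], [0, 0, 0]], [[0, 0, -0.15], [0, 0, 0]], [[0, 0, -0.15], [0, 0, 0]]]' && python3 - <<'E'
from h import *
rel(((.5,.0,.24),159.3),((.475,.375,.24),159.3))
E
```

```text
clock: 5.95
tcp_pos: [0.4764, -0.1471, 0.2406]
orientation: [0.003, 0.178, 0.984, -0.001]
wrist_force: [-0.1, 0.4, -0.8]
finger_gap: 0.0085
grip_force: 33.5
tcp [ 0.4764 -0.1471  0.2406] psi 159.5 F [-0.1  0.4 -0.8] T [-0.   -0.02  0.02] gap 0.0085 t 5.95 q6 -0.1
[0.0293, 0.146, 0.0003, -0.0004, 0.0064, 0.0043]
[0.1838, 0.4886, -0.0008, -0.0004, 0.0064, 0.0043]
```

```bash
python3 -m creep '[[[0.184, 0.489, 0], [0, 0.006, 0.004]], [[0.184, 0.489, 0], [0, 0.006, 0.004]], [[0.184, 0.489, 0], [0, 0.006, 0.004]], [[0.184, 0.489, 0], [0, 0.006, 0.004]], [[0.184, 0.489, 0], [0, 0.006, 0.004]], [[0.184, 0.489, 0], [0, 0.006, 0.004]], [[0.184, 0.489, 0], [0, 0.006, 0.004]], [[0.184, 0.489, 0], [0, 0.006, 0.004]]]' && python3 -m creep '[[[0.025, 0.06, 0], [0, 0, 0]], [[0.025, 0.06, 0], [0, 0, 0]]]' && python3 - <<'E'
from h import *
rel(((.475,.375,.24),159.3))
s=viewer.read_camera('scene');t=viewer.read_camera('top')
rel()
tc=env.get_state()['tcp_pos']; print(proj(s,tc),proj(s,tc-[0,0,.083]),proj(t,tc-[0,0,.083]))
a=s['image'][210:310,80:200];b=t['image'][190:290,85:205]
cv2.imwrite('pics/a2.png',cv2.resize(np.hstack([a,b]),None,fx=3.3,fy=3.3,interpolation=cv2.INTER_CUBIC)[...,::-1])
E
```

```text
clock: 6.95
tcp_pos: [0.4726, 0.3555, 0.2362]
orientation: [-0.003, 0.179, 0.984, -0.0]
wrist_force: [1.5, -0.4, 1.0]
finger_gap: 0.0086
grip_force: 33.5
clock: 7.2
tcp_pos: [0.4696, 0.4223, 0.2349]
orientation: [-0.004, 0.177, 0.984, -0.0]
wrist_force: [0.4, -0.9, -0.3]
finger_gap: 0.0089
grip_force: 33.5
tcp [0.4696 0.4223 0.2349] psi 159.6 F [ 0.4 -0.9 -0.3] T [-0.05 -0.02 -0.  ] gap 0.0089 t 7.2 q6 0.96
[-0.0215, -0.0425, -0.0052, -0.0017, -0.0077, 0.0057]
tcp [0.4702 0.419  0.2358] psi 159.4 F [ 0.3 -0.1 -0.7] T [ 0.02 -0.05 -0.01] gap 0.0088 t 7.3 q6 0.96
[ 99.57461221 227.94662465] [109.89175681 259.87562619] [115.66720639 249.24273682]
```

View pics/a2.png

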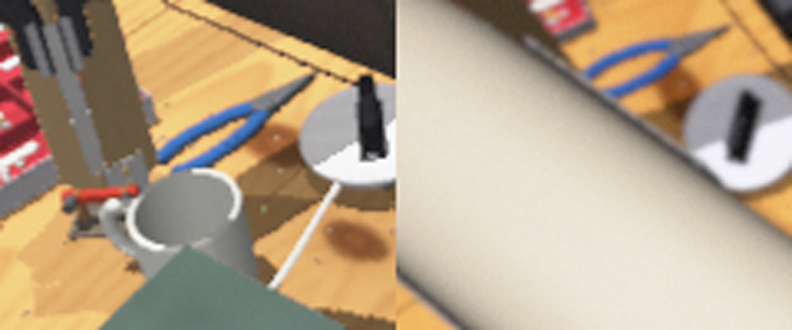

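```bash
python3 -m creep '[[[-0.021, -0.042, 0], [0, -0.007, 0.005]], [[-0.021, -0.042, 0], [0, -0.007, 0.005]], [[-0.021, -0.042, 0.04], [0, -0.007, 0.005]], [[-0.021, -0.042, 0.08], [0, -0.007, 0.005]], [[-0.021, -0.042, 0.12], [0, -0.007, 0.005]], [[-0.021, -0.042, 0.135], [0, -0.007, 0.005]], [[-0.021, -0.042, 0.135], [0, -0.007, 0.005]]]' && python3 - <<'E'
from h import *
rel(((.475,.375,.092),159.3))
s=viewer.read_camera('scene');tc=env.get_state()['tcp_pos']; print(proj(s,tc))
a=s['image'][190:300,80:220]
cv2.imwrite('pics/a3.png',cv2.resize(a,None,fx=4,fy=4,interpolation=cv2.INTER_CUBIC)[...,::-1])
E
```

```text
clock: 8.18
tcp_pos: [0.4749, 0.3716, 0.1021]
orientation: [0.0, 0.182, 0.983, -0.001]
wrist_force: [-0.1, 0.1, 0.8]
finger_gap: 0.0086
grip_force: 33.5
tcp [0.4749 0.3716 0.1021] psi 159.0 F [-0.1  0.1  0.8] T [ 0.01  0.05 -0.02] gap 0.0086 t 8.18 q6 0.9
[0.0011, 0.0032, 0.0101, -0.0011, 0.0002, -0.0054]
[135.14516801 263.97448818]
```

View pics/a3.png

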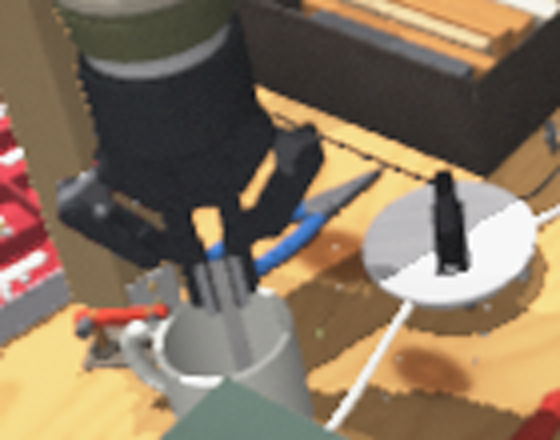

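```bash
python3 -m creep '[[[0, 0.002, 0.005], [0, 0, 0]], [[0, 0.002, 0.009], [0, 0, 0]], [[0, 0.002, 0.009], [0, 0, 0]]]' && python3 -m creep '[[[0, 0, 0], [0, 0, 0]], [[0, 0, 0], [0, 0, 0]], [[0, 0, 0], [0, 0, 0]]]' 0.03 && python3 -m creep '[[[0, 0, -0.03], [0, 0, 0]], [[0, 0, -0.08], [0, 0, 0]], [[0, 0, -0.12], [0, 0, 0]]]' && python3 - <<'E'
from h import *
rel(((.497,.219,.2),150))
E
```

```text
clock: 8.6
tcp_pos: [0.476, 0.3743, 0.0937]
orientation: [0.001, 0.182, 0.983, 0.0]
wrist_force: [-0.7, -0.0, 0.9]
finger_gap: 0.0084
grip_force: 33.5
clock: 8.98
tcp_pos: [0.476, 0.3743, 0.0937]
orientation: [0.001, 0.182, 0.983, 0.0]
wrist_force: [1.1, 0.3, -0.6]
finger_gap: 0.0302
grip_force: 0.0
clock: 9.35
tcp_pos: [0.476, 0.3743, 0.2154]
orientation: [0.001, 0.182, 0.983, 0.0]
wrist_force: [0.7, -0.1, -0.2]
finger_gap: 0.0298
grip_force: 0.0
tcp [0.476  0.3743 0.2154] psi 159.0 F [ 0.7 -0.1 -0.2] T [ 0.03 -0.05  0.01] gap 0.0298 t 9.35 q6 0.9
[-0.0752, -0.1376, 0.0154, 0.0011, 0.0019, 0.1577]
```

```bash
python3 -m creep '[[[-0.075, -0.1376, 0], [0.001, 0.002, 0.158]], [[-0.075, -0.1376, 0], [0.001, 0.002, 0.158]], [[-0.075, -0.1376, 0.02], [0.001, 0.002, 0.158]], [[-0.075, -0.1376, 0.06], [0.001, 0.002, 0.158]], [[-0.075, -0.1376, 0.1], [0.001, 0.002, 0.158]], [[-0.075, -0.1376, 0.12], [0.001, 0.002, 0.158]]]' 0.045 && python3 - <<'E'
from h import *
rel(((.497,.219,.037),150))
s=viewer.read_camera('scene')
a=s['image'][190:300,100:240]
cv2.imwrite('pics/a4.png',cv2.resize(a,None,fx=4,fy=4,interpolation=cv2.INTER_CUBIC)[...,::-1])
E
```

```text
clock: 10.1
tcp_pos: [0.4955, 0.2182, 0.0915]
orientation: [-0.002, 0.259, 0.966, -0.001]
wrist_force: [0.4, 0.9, 0.9]
finger_gap: 0.0453
grip_force: 0.0
tcp [0.4955 0.2182 0.0915] psi 150.0 F [0.4 0.9 0.9] T [-0.05  0.05  0.02] gap 0.0453 t 10.1 q6 0.79
[-0.0011, 0.0016, 0.0545, -0.0028, -0.0026, -0.0008]
```

View pics/a4.png

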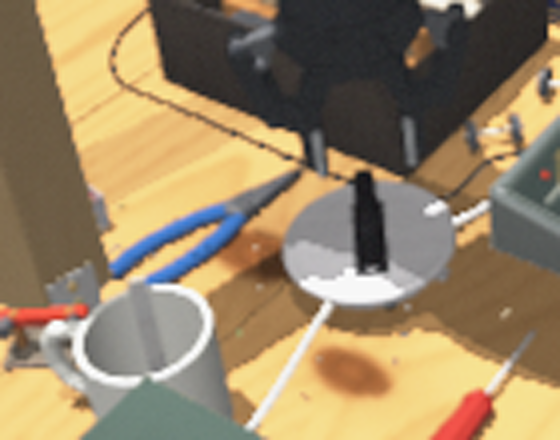

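```bash
python3 -m creep '[[[-0.001, 0.001, 0.025], [-0.003, -0.002, 0]], [[-0.001, 0.001, 0.045], [-0.003, -0.002, 0]], [[-0.001, 0.001, 0.054], [-0.003, -0.002, 0]], [[-0.001, 0.001, 0.054], [-0.003, -0.002, 0]]]' && python3 -m creep '[[[0, 0, 0], [0, 0, 0]], [[0, 0, 0], [0, 0, 0]], [[0, 0, 0], [0, 0, 0]]]' 0 80 && python3 - <<'E'
from h import *
rel(((.5,.15,.22),150))
E
```

```text
clock: 10.65
tcp_pos: [0.498, 0.2192, 0.0397]
orientation: [0.001, 0.259, 0.966, 0.001]
wrist_force: [-0.3, -0.1, 1.1]
finger_gap: 0.0453
grip_force: 0.0
clock: 11.02
tcp_pos: [0.499, 0.2195, 0.0408]
orientation: [0.002, 0.259, 0.966, 0.001]
wrist_force: [-0.8, -1.2, 6.4]
finger_gap: 0.0112
grip_force: 78.1
tcp [0.499  0.2195 0.0408] psi 150.0 F [-0.8 -1.2  6.4] T [0.02 0.17 0.14] gap 0.0112 t 11.03 q6 0.79
[-0.0361, -0.059, -0.1793, 0.0039, 0.0029, -0.0]
```

```bash
python3 -m creep '[[[0, 0, -0.02], [0, 0, 0]], [[0, 0, -0.05], [0, 0, 0]], [[0, 0, -0.1], [0, 0, 0]], [[0, 0, -0.16], [0, 0, 0]], [[0, 0, -0.18], [0, 0, 0]], [[0, 0, -0.18], [0, 0, 0]]]' && python3 - <<'E'
from h import *
rel(((.5,.0,.22),110),((.4755,-.149,.22),99.3))
E
```

```text
clock: 11.78
tcp_pos: [0.4984, 0.2192, 0.221]
orientation: [0.002, 0.259, 0.966, 0.002]
wrist_force: [0.4, -0.4, -3.0]
finger_gap: 0.0116
grip_force: 78.8
tcp [0.4984 0.2192 0.221 ] psi 150.0 F [ 0.4 -0.4 -3. ] T [-0.03  0.01  0.08] gap 0.0116 t 11.78 q6 0.79
[-0.111, -0.1891, 0.0006, 0.0054, 0.0019, 0.6979]
[-0.1643, -0.3303, 0.0002, 0.0056, 0.0014, 0.8847]
```

```bash
python3 -m creep '[[[-0.164, -0.33, 0], [0.005, 0.0015, 0.885]], [[-0.164, -0.33, 0], [0.005, 0.0015, 0.885]], [[-0.164, -0.33, 0], [0.005, 0.0015, 0.885]], [[-0.164, -0.33, 0], [0.005, 0.0015, 0.885]], [[-0.164, -0.33, 0], [0.005, 0.0015, 0.885]], [[-0.164, -0.33, 0], [0.005, 0.0015, 0.885]], [[-0.164, -0.33, 0], [0.005, 0.0015, 0.885]], [[-0.164, -0.33, 0], [0.005, 0.0015, 0.885]]]' && python3 - <<'E'
from h import *
rel(((.4755,-.149,.15),99.3))
s=viewer.read_camera('scene');t=viewer.read_camera('top')
import pickle; pickle.dump((s,t),open('st1.pkl','wb'))
a=s['image'][120:220,240:360];b=t['image'][145:245,250:370]
cv2.imwrite('pics/a5.png',cv2.resize(np.hstack([a,b]),None,fx=3.3,fy=3.3,interpolation=cv2.INTER_CUBIC)[...,::-1])
E
```

```text
clock: 12.78
tcp_pos: [0.4734, -0.1482, 0.2172]
orientation: [-0.003, 0.648, 0.762, -0.001]
wrist_force: [0.1, 0.8, -4.5]
finger_gap: 0.0113
grip_force: 79.5
tcp [ 0.4734 -0.1482  0.2172] psi 99.2 F [ 0.1  0.8 -4.5] T [ 0.07 -0.01  0.03] gap 0.0113 t 12.78 q6 0.94
[-0.0013, 0.0023, 0.0672, -0.0054, -0.0028, -0.0013]
```

View pics/a5.png

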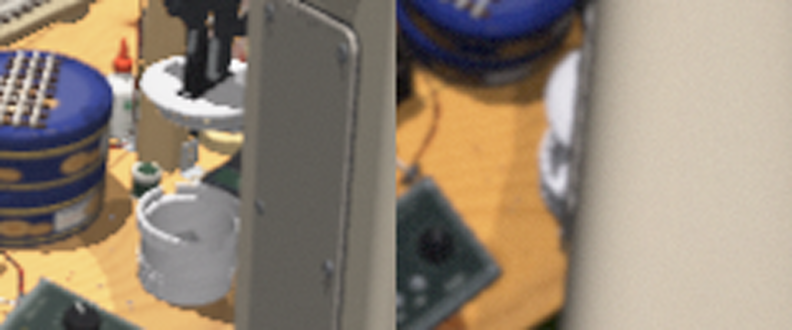

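```bash
python3 - <<'E'
from h import *
import pickle
P=[];F=[]
qs=[]
for _ in range(8):
    q=viewer.read_camera('scene'); qs.append(q['image']); st=env.get_state(); P.append(st['tcp_pos']);F.append(st['wrist_force'])
P=np.array(P); print('tcp',P.mean(0).round(4),P.std(0).round(4),np.mean(F,0).round(2),np.std(F,0).round(2))
s0,t0=pickle.load(open('st0.pkl','rb')); s1=dict(q); s1['image']=np.mean(qs,0).astype(np.float32); pickle.dump(s1,open('s1.pkl','wb'))
def score(p,v,rings,d=.002):
    tot=0;n=0
    for z,r,a0,a1 in rings:   # angles measured from direction to camera
        c=-p['R'].T@p['t']; th=np.arctan2(c[1]-v[1],c[0]-v[0])+np.radians(np.linspace(a0,a1,121))
        g=lambda rr:np.c_[v[0]+rr*np.cos(th),v[1]+rr*np.sin(th),np.full(121,z)]
        ok=proj(p,g(r))[:,0]<311
        dI=np.abs(samp(p,g(r+d))-samp(p,g(r-d))).sum(1).clip(0,120); tot+=dI[ok].sum(); n+=ok.sum()
    return -tot/n
def go(p,x0,rings):
    G=[(score(p,(x0[0]+a,x0[1]+b),rings),a,b) for a in np.arange(-.012,.0121,.001) for b in np.arange(-.012,.0121,.001)]
    m=min(G); o=minimize(lambda v:score(p,v,rings),(x0[0]+m[1],x0[1]+m[2]),method='Nelder-Mead',options=dict(initial_simplex=np.array([x0[0]+m[1],x0[1]+m[2]])+[[0,0],[.001,0],[0,.001]],xatol=1e-4)); return o.x.round(4),round(o.fun,1)
tc=P.mean(0)
for zo in (.012,.0135,.015):
    z=tc[2]-zo; print('lid',zo,go(s1,tc[:2],[(z+.004,.054,90,270),(z,.054,-80,80)]))
print('lid0',go(dict(s0),(.498,.219),[(.030,.054,90,270),(.026,.054,-80,80)]))
for nm,p in (('s0',s0),('s1',s1)):
    print('pot',nm,go(p,(.4755,-.1495),[(.075,.0495,0,360)]),go(p,(.4755,-.1495),[(.075,.0495,90,270)]),go(p,(.4755,-.1495),[(0.,.045,-70,70),(.075,.0495,100,260)]))
E
```

```text
tcp [ 0.4747 -0.1477  0.219 ] [0.0002 0.0004 0.0003] [-0.09  0.1  -3.17] [0.41 0.48 0.41]
lid 0.012 (array([ 0.4732, -0.147 ]), np.float64(-100.9))
lid 0.0135 (array([ 0.4752, -0.1493]), np.float64(-101.0))
lid 0.015 (array([ 0.4772, -0.1516]), np.float64(-101.1))
lid0 (array([0.4985, 0.2193]), np.float64(-108.9))
pot s0 (array([ 0.4757, -0.1505]), np.float64(-96.2)) (array([ 0.4783, -0.1512]), np.float64(-99.6)) (array([ 0.4766, -0.1519]), np.float64(-88.3))
pot s1 (array([ 0.4782, -0.1508]), np.float64(-80.4)) (array([ 0.4782, -0.1518]), np.float64(-95.0)) (array([ 0.4767, -0.1522]), np.float64(-91.0))
```

```bash
cat >> h.py <<'E'
def steady(*targets,n=6):
    P=[];F=[];T=[];Q=[]
    for _ in range(n):
        viewer.read_camera('scene'); st=env.get_state(); P.append(st['tcp_pos']);F.append(st['wrist_force']);T.append(st['ft_torque']);Q.append(st['orientation'])
    p=np.mean(P,0);q=np.mean(Q,0);q/=np.linalg.norm(q);R=Ro.from_quat([q[1],q[2],q[3],q[0]]);X=R.as_matrix()[:,0]
    print('tcp',p.round(4),'psi',round(np.degrees(np.arctan2(X[1],X[0])),2),'tilt',R.as_matrix()[:2,2].round(4),'F',np.mean(F,0).round(2),'T',np.mean(T,0).round(3),'gap',round(st['finger_gap'],4),'t',round(st['clock'],2))
    for a,psi in targets: print(np.r_[R.inv().apply(np.array(a)-p),(R.inv()*down(psi)).as_rotvec()].round(4).tolist())
E
python3 -c "
from h import *
steady(((.4766,-.1497,.125),99.3),n=3)"
```

```text
tcp [ 0.4747 -0.1485  0.2193] psi 99.31 tilt [-0.0022 -0.0005] F [ 0.23  0.39 -2.98] T [ 0.015 -0.     0.032] gap 0.0112 t 13.43
[-0.0014, 0.0019, 0.0943, -0.0023, 0.0001, 0.0002]
```

```bash
python3 -m creep '[[[-0.0012, 0.0019, 0.03], [-0.002, 0, 0]], [[-0.0012, 0.0019, 0.065], [-0.002, 0, 0]], [[-0.0012, 0.0019, 0.09], [-0.002, 0, 0]], [[-0.0012, 0.0019, 0.095], [-0.002, 0, 0]], [[-0.0012, 0.0019, 0.095], [-0.002, 0, 0]], [[-0.0012, 0.0019, 0.095], [-0.002, 0, 0]]]' && python3 -c "
from h import *
steady(((.4766,-.1497,.105),99.3),n=6)"
```

```text
clock: 14.18
tcp_pos: [0.4774, -0.1502, 0.1254]
orientation: [0.001, 0.648, 0.762, 0.0]
wrist_force: [-0.6, 0.1, -3.1]
finger_gap: 0.0116
grip_force: 79.5
tcp [ 0.4771 -0.15    0.125 ] psi 99.28 tilt [ 0.001  -0.0008] F [-0.1   0.07 -3.72] T [ 0.019 -0.007 -0.012] gap 0.0115 t 14.47
[0.0004, -0.0004, 0.02, 0.0009, 0.0009, -0.0003]
```

```bash
python3 -m creep '[[[0, 0, 0.008], [0, 0, 0]], [[0, 0, 0.014], [0, 0, 0]], [[0, 0, 0.018], [0, 0, 0]], [[0, 0, 0.022], [0, 0, 0]], [[0, 0, 0.025], [0, 0, 0]], [[0, 0, 0.025], [0, 0, 0]]]' && python3 -c "
from h import *
steady(n=8)"
```

```text
clock: 15.22
tcp_pos: [0.4768, -0.1501, 0.1023]
orientation: [0.001, 0.648, 0.762, -0.0]
wrist_force: [-7.8, 3.3, 22.1]
finger_gap: 0.0114
grip_force: 83.3
tcp [ 0.4768 -0.15    0.1023] psi 99.29 tilt [ 0.0016 -0.0021] F [-7.78  3.58 21.38] T [ 0.325  1.775 -0.021] gap 0.0112 t 15.62
```

```bash
python3 -m creep '[[[0, 0, -0.006], [0, 0, 0]], [[0, 0, -0.006], [0, 0, 0]], [[0.0008, -0.0014, -0.006], [0, 0, 0]], [[0.0008, -0.0014, -0.003], [0, 0, 0]], [[0.0008, -0.0014, -0.001], [0, 0, 0]], [[0.0008, -0.0014, 0.00], [0, 0, 0]], [[0.0008, -0.0014, 0.00], [0, 0, 0]]]' && python3 -c "
from h import *
steady(n=6)"
```

```text
clock: 16.5
tcp_pos: [0.4753, -0.1492, 0.1022]
orientation: [0.001, 0.647, 0.762, -0.0]
wrist_force: [-6.5, 4.3, 24.4]
finger_gap: 0.0116
grip_force: 83.8
tcp [ 0.4753 -0.1492  0.1022] psi 99.3 tilt [ 0.0014 -0.0015] F [-7.78  4.92 24.9 ] T [ 0.533  1.781 -0.053] gap 0.0113 t 16.8
```

```bash
python3 - <<'E'
from h import *
import pickle
s,t=pickle.load(open('st0.pkl','rb'))
for p,n,c in ((s,'s',(.477,-.1512)),(t,'t',(.475,-.1484))):
  for r,z in ((.0475,.075),(.049,.072)):
    for a0 in (130,310):
        a=np.radians(np.arange(a0,a0+61,3)); I=samp(p,np.c_[c[0]+r*np.cos(a),c[1]+r*np.sin(a),np.full(len(a),z)])
        print(n,r,a0,I.mean(1).round().astype(int).tolist(),'B',I[:,2].round().astype(int).tolist() if a0==310 else '')
E
```

```text
s 0.0475 130 [198, 194, 194, 194, 199, 206, 198, 172, 147, 140, 140, 140, 171, 221, 221, 218, 231, 228, 206, 210, 230] B 
s 0.0475 310 [129, 162, 209, 226, 231, 226, 207, 181, 184, 189, 190, 200, 209, 195, 174, 173, 167, 159, 168, 200, 218] B [124, 148, 189, 212, 220, 212, 176, 122, 120, 124, 129, 152, 180, 186, 173, 174, 166, 158, 167, 200, 218]
s 0.049 130 [173, 170, 166, 167, 170, 174, 172, 168, 158, 143, 134, 126, 142, 173, 189, 199, 205, 213, 205, 203, 211] B 
s 0.049 310 [126, 151, 198, 220, 222, 215, 194, 179, 186, 186, 198, 214, 217, 200, 192, 189, 184, 202, 236, 237, 230] B [123, 146, 192, 221, 225, 210, 158, 116, 123, 119, 145, 184, 205, 199, 193, 189, 184, 202, 236, 238, 230]
t 0.0475 130 [235, 233, 237, 235, 238, 241, 241, 243, 246, 248, 247, 244, 237, 235, 238, 239, 238, 236, 241, 244, 240] B 
t 0.0475 310 [221, 224, 224, 226, 228, 223, 214, 207, 200, 198, 200, 205, 215, 222, 223, 226, 229, 230, 230, 231, 230] B [212, 216, 218, 220, 218, 207, 187, 165, 148, 143, 150, 166, 189, 206, 210, 215, 219, 221, 224, 222, 220]
t 0.049 130 [193, 191, 195, 201, 203, 203, 210, 227, 240, 244, 241, 234, 220, 207, 205, 205, 206, 208, 211, 213, 217] B 
t 0.049 310 [222, 225, 225, 227, 228, 223, 214, 205, 198, 196, 197, 204, 215, 222, 223, 227, 230, 230, 230, 230, 229] B [211, 215, 218, 219, 218, 206, 185, 160, 142, 137, 144, 165, 189, 205, 209, 214, 218, 219, 219, 216, 216]
```

```bash
python3 -m creep '[[[0, 0, -0.006], [0, 0, 0]], [[-0.0008, 0.0012, -0.006], [0, 0, 0.033]], [[-0.0008, 0.0012, -0.006], [0, 0, 0.033]], [[-0.0008, 0.0012, -0.003], [0, 0, 0.033]], [[-0.0008, 0.0012, -0.001], [0, 0, 0.033]], [[-0.0008, 0.0012, 0.00], [0, 0, 0.033]], [[-0.0008, 0.0012, 0.00], [0, 0, 0.033]]]' && python3 -c "
from h import *
steady(n=6)"
```

```text
clock: 17.68
tcp_pos: [0.4766, -0.1502, 0.1022]
orientation: [0.001, 0.66, 0.751, -0.0]
wrist_force: [-9.2, 2.8, 25.1]
finger_gap: 0.0117
grip_force: 84.0
tcp [ 0.4766 -0.1502  0.1022] psi 97.39 tilt [ 0.0014 -0.0023] F [-8.78  3.38 25.77] T [ 0.257  2.132 -0.063] gap 0.0114 t 17.98
```

```bash
f(){ awk '/wrist_force/{print; v=$4+0} /tcp_pos/{print} END{exit !(v>0)}'; }
python3 -m creep '[[[0, 0, -0.0018], [0, 0, 0]], [[0, 0, -0.0018], [0, 0, 0]]]' | f &&
python3 -m creep '[[[0.001, 0, 0], [0, 0, 0]], [[0.0015, 0, 0], [0, 0, 0]], [[0.0015, 0, 0], [0, 0, 0]]]' | f &&
python3 -m creep '[[[0, 0.001, 0], [0, 0, 0]], [[0, 0.0015, 0], [0, 0, 0]], [[0, 0.0015, 0], [0, 0, 0]]]' | f &&
python3 -m creep '[[[-0.001, 0, 0], [0, 0, 0]], [[-0.0015, 0, 0], [0, 0, 0]], [[-0.0015, 0, 0], [0, 0, 0]]]' | f &&
python3 -m creep '[[[-0.001, 0, 0], [0, 0, 0]], [[-0.0015, 0, 0], [0, 0, 0]], [[-0.0015, 0, 0], [0, 0, 0]]]' | f &&
python3 -m creep '[[[0, -0.001, 0], [0, 0, 0]], [[0, -0.0015, 0], [0, 0, 0]], [[0, -0.0015, 0], [0, 0, 0]]]' | f &&
python3 -m creep '[[[0, -0.001, 0], [0, 0, 0]], [[0, -0.0015, 0], [0, 0, 0]], [[0, -0.0015, 0], [0, 0, 0]]]' | f &&
python3 -m creep '[[[0.001, 0, 0], [0, 0, 0]], [[0.0015, 0, 0], [0, 0, 0]], [[0.0015, 0, 0], [0, 0, 0]]]' | f &&
python3 -m creep '[[[0.001, 0, 0], [0, 0, 0]], [[0.0015, 0, 0], [0, 0, 0]], [[0.0015, 0, 0], [0, 0, 0]]]' | f; python3 -c "
from h import *
steady(n=6)"
```

```text
tcp_pos: [0.4764, -0.1502, 0.1024]
wrist_force: [-6.4, 2.3, 14.2]
tcp_pos: [0.4764, -0.1499, 0.1024]
wrist_force: [-6.0, -3.0, 12.3]
tcp_pos: [0.4769, -0.1498, 0.1024]
wrist_force: [-8.2, -3.6, 14.4]
tcp_pos: [0.477, -0.1502, 0.1024]
wrist_force: [-9.4, 0.5, 16.8]
tcp_pos: [0.4771, -0.1506, 0.1025]
wrist_force: [-7.7, 4.7, 18.3]
tcp_pos: [0.4765, -0.1505, 0.1025]
wrist_force: [-5.7, 4.7, 16.4]
tcp_pos: [0.4761, -0.1508, 0.1025]
wrist_force: [-2.9, 4.5, 13.4]
tcp_pos: [0.4761, -0.1502, 0.1025]
wrist_force: [-2.3, 2.9, 11.3]
tcp_pos: [0.4762, -0.15, 0.1025]
wrist_force: [-2.3, -1.4, 9.1]
tcp [ 0.4762 -0.15    0.1025] psi 97.37 tilt [ 0.0028 -0.0034] F [-2.09 -1.71 10.05] T [-0.623  0.562 -0.023] gap 0.0117 t 21.52
```

```bash
python3 -m creep '[[[0, 0, -0.006], [0, 0, 0]], [[0, 0, -0.01], [0, 0, 0]], [[0, 0.0022, -0.01], [0, 0, 0]], [[0, 0.0022, -0.01], [0, 0, 0]], [[0, 0.0022, -0.006], [0, 0, 0]], [[0, 0.0022, -0.003], [0, 0, 0]], [[0, 0.0022, -0.001], [0, 0, 0]], [[0, 0.0022, -0.001], [0, 0, 0]]]' && python3 -c "
from h import *
steady(n=6)"
```

```text
clock: 22.52
tcp_pos: [0.4768, -0.1482, 0.1027]
orientation: [0.0, 0.66, 0.751, -0.0]
wrist_force: [-3.0, 1.4, 3.9]
finger_gap: 0.0114
grip_force: 80.8
tcp [ 0.4768 -0.1482  0.1027] psi 97.39 tilt [ 0.0001 -0.0004] F [-2.42  1.45  5.81] T [ 0.14   0.462 -0.009] gap 0.012 t 22.82
```

```bash
python3 -m creep '[[[0, 0, -0.006], [0, 0, 0]], [[0, 0, -0.009], [0, 0, 0]], [[0.002, -0.0005, -0.009], [0, 0, 0]], [[0.002, -0.0005, -0.009], [0, 0, 0]], [[0.002, -0.0005, -0.005], [0, 0, 0]], [[0.002, -0.0005, -0.002], [0, 0, 0]], [[0.002, -0.0005, 0], [0, 0, 0]], [[0.002, -0.0005, 0], [0, 0, 0]]]' && python3 -c "
from h import *
steady(n=6)"
```

```text
clock: 23.82
tcp_pos: [0.476, -0.1462, 0.1027]
orientation: [0.0, 0.66, 0.751, -0.0]
wrist_force: [-3.0, 1.9, 4.3]
finger_gap: 0.0112
grip_force: 80.7
tcp [ 0.4761 -0.1462  0.1027] psi 97.39 tilt [ 0.     -0.0003] F [-2.75  1.54  5.41] T [ 0.195  0.496 -0.022] gap 0.0115 t 24.12
```

```bash
f(){ awk '/wrist_force/{printf "%s ",$0; v=$4+0} /tcp_pos/{printf "%s ",$0} /orient/{print} END{print "";exit !(v>0)}'; }
python3 -m creep '[[[0, 0, -0.006], [0, 0, 0]], [[0, 0, -0.009], [0, 0, 0]], [[-0.0044, -0.0006, -0.009], [0, 0, 0]], [[-0.0044, -0.0006, -0.009], [0, 0, 0]], [[-0.0044, -0.0006, -0.005], [0, 0, 0]], [[-0.0044, -0.0006, -0.002], [0, 0, 0]], [[-0.0044, -0.0006, 0], [0, 0, 0]], [[-0.0044, -0.0006, 0], [0, 0, 0]]]' | f &&
python3 -m creep '[[[0, 0, 0], [0, 0, 0.02]], [[0, 0, 0], [0, 0, 0.04]], [[0, 0, 0], [0, 0, 0.04]]]' | f &&
python3 -m creep '[[[0, 0, 0], [0, 0, 0.02]], [[0, 0, 0], [0, 0, 0.04]], [[0, 0, 0], [0, 0, 0.04]]]' | f &&
python3 -m creep '[[[0, 0, 0], [0, 0, -0.04]], [[0, 0, 0], [0, 0, -0.08]], [[0, 0, 0], [0, 0, -0.1]], [[0, 0, 0], [0, 0, -0.1]]]' | f &&
python3 -m creep '[[[0, 0, 0], [0, 0, -0.02]], [[0, 0, 0], [0, 0, -0.04]], [[0, 0, 0], [0, 0, -0.04]]]' | f &&
python3 -m creep '[[[0, 0, 0], [0, 0, -0.02]], [[0, 0, 0], [0, 0, -0.04]], [[0, 0, 0], [0, 0, -0.04]]]' | f;
python3 -c "
from h import *
steady(n=6)"
```

```text
tcp_pos: [0.4763, -0.1509, 0.1031] orientation: [0.001, 0.66, 0.751, -0.0]
wrist_force: [-2.4, 0.7, 7.6] 
tcp_pos: [0.4771, -0.1508, 0.1032] orientation: [0.001, 0.675, 0.738, 0.001]
wrist_force: [-1.1, 0.1, 5.3] 
tcp_pos: [0.4774, -0.151, 0.1032] orientation: [0.001, 0.69, 0.724, 0.001]
wrist_force: [0.1, 1.4, 5.4] 
tcp_pos: [0.4764, -0.1514, 0.1031] orientation: [0.001, 0.653, 0.758, -0.001]
wrist_force: [-2.1, -1.1, 7.0] 
tcp_pos: [0.4763, -0.1514, 0.1031] orientation: [0.001, 0.637, 0.771, -0.001]
wrist_force: [-3.0, -0.5, 7.3] 
tcp_pos: [0.4763, -0.1514, 0.1031] orientation: [0.001, 0.622, 0.783, -0.001]
wrist_force: [-2.9, -0.2, 6.8] 
tcp [ 0.4763 -0.1514  0.1031] psi 103.08 tilt [ 0.0005 -0.0022] F [-2.91 -0.42  7.59] T [-0.338  0.513 -0.126] gap 0.0112 t 27.43
```

```bash
cat > lidfit.py <<'E'
from h import *
import pickle
def score(p,v,rings,d=.002,um=311):
    tot=0;n=0
    for z,r,a0,a1 in rings:
        c=-p['R'].T@p['t']; th=np.arctan2(c[1]-v[1],c[0]-v[0])+np.radians(np.linspace(a0,a1,121))
        g=lambda rr:np.c_[v[0]+rr*np.cos(th),v[1]+rr*np.sin(th),np.full(121,z)]
        ok=proj(p,g(r))[:,0]<um
        dI=np.abs(samp(p,g(r+d))-samp(p,g(r-d))).sum(1).clip(0,120); tot+=dI[ok].sum(); n+=ok.sum()
    return -tot/n
def go(p,x0,rings,um=311):
    G=[(score(p,(x0[0]+a,x0[1]+b),rings,um=um),a,b) for a in np.arange(-.01,.0101,.001) for b in np.arange(-.01,.0101,.001)]
    m=min(G); o=minimize(lambda v:score(p,v,rings,um=um),(x0[0]+m[1],x0[1]+m[2]),method='Nelder-Mead',options=dict(initial_simplex=np.array([x0[0]+m[1],x0[1]+m[2]])+[[0,0],[.001,0],[0,.001]],xatol=1e-4)); return o.x.round(4),round(o.fun,1)
E
python3 - <<'E'
from lidfit import *
s0,_=pickle.load(open('st0.pkl','rb')); s1=pickle.load(open('s1.pkl','rb'))
s2=avg('scene',6); pickle.dump(s2,open('s2.pkl','wb'))
for n,p in (('s1',s1),('s2',s2)):
    # arm left edge check: difference to s0 along row
    d=np.abs(p['image']-s0['image']).sum(2); print(n,[int(np.argmax((d[r,270:]>60)))+270 for r in range(170,222,4)])
T=s0['image'][196:219,283:305].astype(np.float32); S=s2['image'][186:229,273:315].astype(np.float32)
r=cv2.matchTemplate(S,T,cv2.TM_CCOEFF_NORMED); _,m,_,l=cv2.minMaxLoc(r); x,y=l
sub=lambda a,b,c:(a-c)/(2*(a-2*b+c))
print('pot shift px',x-10+sub(r[y,x-1],r[y,x],r[y,x+1]),y-10+sub(r[y-1,x],r[y,x],r[y+1,x]),m)
z=.1031-.0137
print('lid',go(s2,(.4763,-.1514),[(z+.004,.054,90,270),(z,.054,-80,80)]),'near only',go(s2,(.4763,-.1514),[(z,.054,-110,110)]))
for p in (s0,s1,s2): print('potbase',go(p,(.4765,-.151),[(0.,.045,-100,100)]))
print('1mm px',proj(s0,[.4765,-.151,.08])-proj(s0,[.4775,-.151,.08]),proj(s0,[.4765,-.151,.08])-proj(s0,[.4765,-.150,.08]))
E
```

```text
s1 [313, 297, 283, 273, 272, 270, 303, 281, 283, 316, 314, 294, 307]
s2 [287, 281, 280, 281, 270, 270, 303, 281, 283, 312, 308, 294, 308]
pot shift px 0.88701946 0.8164294 0.9030352830886841
lid (array([ 0.4755, -0.1532]), np.float64(-97.8)) near only (array([ 0.4763, -0.1544]), np.float64(-117.9))
potbase (array([ 0.476 , -0.1513]), np.float64(-82.4))
potbase (array([ 0.4762, -0.1521]), np.float64(-89.2))
potbase (array([ 0.4765, -0.1521]), np.float64(-81.3))
1mm px [0.24909625 0.13706362] [ 0.22161124 -0.12340039]
```

```bash
f(){ awk '/wrist_force/{printf "%s ",$0; v=$4+0} /tcp_pos/{printf "%s ",$0} END{print "";exit !(v>-1.3)}'; }
python3 -m creep '[[[0, 0, -0.006], [0, 0, 0]], [[0, 0, -0.01], [0, 0, 0.05]], [[-0.0003, -0.0012, -0.01], [0, 0, 0.09]], [[-0.0003, -0.0012, -0.01], [0, 0, 0.09]], [[-0.0003, -0.0012, -0.005], [0, 0, 0.09]], [[-0.0003, -0.0012, -0.003], [0, 0, 0.09]], [[-0.0003, -0.0012, -0.0012], [0, 0, 0.09]], [[-0.0003, -0.0012, -0.0012], [0, 0, 0.09]]]' | f &&
python3 -m creep '[[[0.0008, 0, 0], [0, 0, 0]], [[0.0016, 0, 0], [0, 0, 0]], [[0.0024, 0, 0], [0, 0, 0]], [[0.0032, 0, 0], [0, 0, 0]], [[0.004, 0, 0], [0, 0, 0]], [[0.0048, 0, 0], [0, 0, 0]], [[0.0056, 0, 0], [0, 0, 0]], [[0.0056, 0.0012, 0], [0, 0, 0]]]' | f &&
python3 -m creep '[[[-0.0008, 0, 0], [0, 0, 0]], [[-0.0016, 0, 0], [0, 0, 0]], [[-0.0024, 0, 0], [0, 0, 0]], [[-0.0032, 0, 0], [0, 0, 0]], [[-0.004, 0, 0], [0, 0, 0]], [[-0.0048, 0, 0], [0, 0, 0]], [[-0.0056, 0, 0], [0, 0, 0]], [[-0.0056, 0.0012, 0], [0, 0, 0]]]' | f &&
python3 -m creep '[[[0.0008, 0, 0], [0, 0, 0]], [[0.0016, 0, 0], [0, 0, 0]], [[0.0024, 0, 0], [0, 0, 0]], [[0.0032, 0, 0], [0, 0, 0]], [[0.004, 0, 0], [0, 0, 0]], [[0.0048, 0, 0], [0, 0, 0]], [[0.0056, 0, 0], [0, 0, 0]], [[0.0056, 0.0012, 0], [0, 0, 0]]]' | f &&
python3 -m creep '[[[-0.0008, 0, 0], [0, 0, 0]], [[-0.0016, 0, 0], [0, 0, 0]], [[-0.0024, 0, 0], [0, 0, 0]], [[-0.0032, 0, 0], [0, 0, 0]], [[-0.004, 0, 0], [0, 0, 0]], [[-0.0048, 0, 0], [0, 0, 0]], [[-0.0056, 0, 0], [0, 0, 0]], [[-0.0056, 0, 0], [0, 0, 0]]]' | f 
python3 -c "
from h import *
steady(n=5)"
```

```text
tcp_pos: [0.4749, -0.1513, 0.1035] wrist_force: [-2.5, 0.5, 1.8] 
tcp_pos: [0.4744, -0.145, 0.1028] wrist_force: [-2.4, -0.1, 0.5] 
tcp_pos: [0.4773, -0.151, 0.1032] wrist_force: [-0.3, 0.4, -2.2] 
tcp [ 0.4774 -0.1509  0.1032] psi 97.97 tilt [-0.0003 -0.    ] F [-0.31  0.09 -2.13] T [-0.01  -0.013 -0.006] gap 0.0116 t 30.98
```

```bash
python3 -m creep '[[[0, 0, 0.001], [0, 0, 0]], [[0, 0, 0.002], [0, 0, 0]], [[0, 0, 0.003], [0, 0, 0]], [[0, 0, 0.003], [0, 0, 0]]]' && python3 -c "
from h import *
steady(n=5)"
```

```text
clock: 31.48
tcp_pos: [0.4777, -0.1511, 0.1025]
orientation: [0.001, 0.656, 0.755, 0.0]
wrist_force: [-5.0, 3.1, 15.1]
finger_gap: 0.0118
grip_force: 82.2
tcp [ 0.4777 -0.1511  0.1024] psi 97.97 tilt [ 0.0015 -0.0012] F [-4.91  2.91 15.06] T [ 0.391  0.965 -0.002] gap 0.0112 t 31.73
```

```bash
cat >> h.py <<'E'
def cop(n=5,h=.22):
    P=[];F=[];T=[]
    for _ in range(n):
        viewer.read_camera('scene'); st=env.get_state(); P.append(st['tcp_pos']);F.append(st['wrist_force']);T.append(st['ft_torque'])
    p,F,T=np.mean(P,0),np.mean(F,0),np.mean(T,0); N=F[2]+3.1
    print('tcp',p.round(4),'F',F.round(2),'T',T.round(3),'cop mm',(np.array([-(T[1]+h*F[0])/N,(T[0]-h*F[1])/N])*1000).round(1),'t',round(st['clock'],2))
E
python3 -m creep '[[[0, 0, -0.006], [0, 0, 0]], [[0, 0, -0.01], [0, 0, 0]], [[0.0056, -0.0035, -0.01], [0, 0, 0]], [[0.0056, -0.0035, -0.01], [0, 0, 0]], [[0.0056, -0.0035, -0.005], [0, 0, 0]], [[0.0056, -0.0035, -0.002], [0, 0, 0]], [[0.0056, -0.0035, -0.001], [0, 0, 0]], [[0.0056, -0.0035, -0.001], [0, 0, 0]]]' >/dev/null && python3 -c "
from h import *
cop()" && python3 -m creep '[[[0, 0, -0.006], [0, 0, 0]], [[0, 0, -0.01], [0, 0, 0]], [[0.003, 0, -0.01], [0, 0, 0]], [[0.003, 0, -0.01], [0, 0, 0]], [[0.003, 0, -0.005], [0, 0, 0]], [[0.003, 0, -0.001], [0, 0, 0]], [[0.003, 0, 0], [0, 0, 0]], [[0.003, 0, 0], [0, 0, 0]]]' > /dev/null && python3 -c "
from h import *
cop()"
```

```text
tcp [ 0.4733 -0.146   0.1023] F [-2.95  0.75  8.79] T [ 0.508  0.795 -0.009] cop mm [-12.3  28.9] t 32.98
tcp [ 0.473  -0.1429  0.1028] F [-3.48  1.42 12.2 ] T [ 0.735  0.928 -0.003] cop mm [-10.7  27.6] t 34.23
```

```bash
python3 -m creep '[[[0, 0, -0.006], [0, 0, 0]], [[0, 0, -0.01], [0, 0, 0]], [[-0.0034, 0.0012, -0.01], [0, 0, 0]], [[-0.0034, 0.0012, -0.01], [0, 0, 0]], [[-0.0034, 0.0012, -0.005], [0, 0, 0]], [[-0.0034, 0.0012, -0.002], [0, 0, 0]], [[-0.0034, 0.0012, -0.0005], [0, 0, 0]], [[-0.0034, 0.0012, -0.0005], [0, 0, 0]]]' >/dev/null && python3 -c "
from h import *
cop()" && python3 -m creep '[[[0, 0, -0.006], [0, 0, 0]], [[0, 0, -0.01], [0, 0, 0]], [[-0.0016, 0.0003, -0.01], [0, 0, 0]], [[-0.0016, 0.0003, -0.01], [0, 0, 0]], [[-0.0016, 0.0003, -0.005], [0, 0, 0]], [[-0.0016, 0.0003, -0.001], [0, 0, 0]], [[-0.0016, 0.0003, 0], [0, 0, 0]], [[-0.0016, 0.0003, 0], [0, 0, 0]]]' > /dev/null && python3 -c "
from h import *
cop()"
```

```text
tcp [ 0.4745 -0.1463  0.1021] F [-0.38 -0.79  3.71] T [-0.036  0.285  0.02 ] cop mm [-29.6  20.4] t 35.48
tcp [ 0.4749 -0.1476  0.1018] F [ 0.14  0.09 -2.87] T [-0.022  0.001 -0.002] cop mm [-136.6 -185.9] t 36.73
```

```bash
python3 -m creep '[[[0, 0, 0.002], [0, 0, 0]], [[0, 0, 0.004], [0, 0, 0]], [[0, 0, 0.006], [0, 0, 0]], [[0, 0, 0.006], [0, 0, 0]]]' >/dev/null && python3 -c "
from h import *
cop(4)" && python3 -m creep '[[[0, 0, 0.002], [0, 0, 0]], [[0, 0, 0.004], [0, 0, 0]], [[0, 0, 0.0045], [0, 0, 0]], [[0, 0, 0.0045], [0, 0, 0]]]' >/dev/null && python3 -c "
from h import *
cop()
steady(n=2)"
```

```text
tcp [ 0.475  -0.1477  0.0958] F [ 0.03 -0.05 -1.56] T [-0.021 -0.009 -0.001] cop mm [ 2. -6.] t 37.42
tcp [ 0.4748 -0.1476  0.0912] F [ 0.26  0.35 -1.83] T [-0.007  0.019 -0.016] cop mm [-60.5 -66.3] t 38.17
tcp [ 0.4748 -0.1476  0.0912] psi 97.96 tilt [-0.0004 -0.    ] F [ 0.01  0.22 -2.  ] T [-0.051 -0.039  0.007] gap 0.0114 t 38.27
```

```bash
python3 -m creep '[[[0, 0, 0.001], [0, 0, 0]], [[0, 0, 0.002], [0, 0, 0]], [[0, 0, 0.003], [0, 0, 0]], [[0, 0, 0.003], [0, 0, 0]]]' >/dev/null && python3 -c "
from h import *
cop(5)"
```

```text
tcp [ 0.475  -0.1477  0.0907] F [-6.11  2.34 18.44] T [ 0.547  1.327 -0.003] cop mm [0.8 1.5] t 39.02
```

```bash
python3 -m creep '[[[0, 0, -0.002], [0, 0, -0.1]], [[0, 0, -0.002], [0, 0, -0.28]], [[0, 0, -0.002], [0, 0, -0.46]], [[0, 0, -0.002], [0, 0, -0.64]], [[0, 0, -0.002], [0, 0, -0.8]], [[0, 0, -0.002], [0, 0, -0.9]], [[0, 0, -0.002], [0, 0, -0.96]], [[0, 0, -0.002], [0, 0, -0.96]]]' >/dev/null && python3 -c "
from h import *
cop(4); steady(n=2)"; python3 -m creep '[[[0, 0, 0], [0, 0, -0.04]], [[0, 0, 0], [0, 0, -0.087]], [[0, 0, 0], [0, 0, -0.087]]]' >/dev/null;  python3 -c "
from h import *
cop(4); steady(n=2)"
```

```text
tcp [ 0.4755 -0.1479  0.0908] F [ 0.07 -0.28  4.14] T [-0.032 -0.052  0.088] cop mm [4.9 4.2] t 40.23
tcp [ 0.4755 -0.1479  0.0908] psi 152.94 tilt [ 0.0011 -0.0008] F [ 0.16 -0.56  6.18] T [-0.089 -0.067  0.035] gap 0.0111 t 40.33
tcp [ 0.4754 -0.1479  0.0908] F [ 0.36 -0.44  6.13] T [-0.03  -0.029  0.096] cop mm [-5.4  7.3] t 40.9
tcp [ 0.4754 -0.1479  0.0908] psi 157.93 tilt [ 0.0009 -0.0007] F [-0.26 -0.5   5.5 ] T [-0.006 -0.035  0.064] gap 0.0113 t 41.0
```

```bash
for i in 1; do python3 -m creep '[[[0, 0, 0], [0, 0, -0.02]], [[0, 0, 0], [0, 0, -0.035]], [[0, 0, 0], [0, 0, -0.035]]]' >/dev/null;  python3 -c "
from h import *
steady(n=3)"; python3 -m creep '[[[0, 0, 0], [0, 0, -0.02]], [[0, 0, 0], [0, 0, -0.035]], [[0, 0, 0], [0, 0, -0.035]]]' >/dev/null;  python3 -c "
from h import *
steady(n=3)"; done
```

```text
tcp [ 0.4754 -0.1479  0.0908] psi 159.91 tilt [ 0.0009 -0.0007] F [ 0.22 -0.04  5.45] T [-0.018 -0.02  -0.064] gap 0.0115 t 41.52
tcp [ 0.4754 -0.1479  0.0908] psi 161.92 tilt [ 0.0009 -0.0007] F [-0.36  0.3   5.24] T [-0.002 -0.035 -0.072] gap 0.0116 t 42.05
```

```bash
python3 -m creep '[[[0, 0, 0], [0, 0, -0.02]], [[0, 0, 0], [0, 0, -0.035]], [[0, 0, 0], [0, 0, -0.035]]]' >/dev/null;  python3 -c "
from h import *
steady(n=3)"; python3 -m creep '[[[0, 0, 0], [0, 0, -0.02]], [[0, 0, 0], [0, 0, -0.035]], [[0, 0, 0], [0, 0, -0.035]]]' >/dev/null;  python3 -c "
from h import *
steady(n=3)"
```

```text
tcp [ 0.4754 -0.1482  0.0908] psi 163.91 tilt [ 0.0009 -0.0013] F [ 0.09 -1.09  5.32] T [-0.221 -0.009 -0.057] gap 0.0116 t 42.58
tcp [ 0.4754 -0.1483  0.0908] psi 165.9 tilt [ 0.0009 -0.0013] F [ 0.45 -1.13  5.04] T [-0.231 -0.065 -0.122] gap 0.0114 t 43.1
```

```bash
python3 -m creep '[[[0, 0, 0], [0, 0, -0.02]], [[0, 0, 0], [0, 0, -0.035]], [[0, 0, 0], [0, 0, -0.035]]]' >/dev/null;  python3 -c "
from h import *
steady(n=4)"
```

```text
tcp [ 0.4754 -0.1482  0.0908] psi 167.9 tilt [ 0.0009 -0.0012] F [-0.14 -0.71  5.15] T [-0.183 -0.032 -0.217] gap 0.0114 t 43.67
```

```bash
python3 -m creep '[[[0, 0, 0], [0, 0, 0.026]], [[0, 0, -0.003], [0, 0, 0.026]], [[0, 0, -0.006], [0, 0, 0.026]], [[0, 0, -0.009], [0, 0, 0.026]], [[0, 0, -0.012], [0, 0, 0.026]], [[0, 0, -0.012], [0, 0, 0.026]]]' >/dev/null;  python3 -c "
from h import *
steady(n=6)"
```

```text
tcp [ 0.4748 -0.1475  0.1021] psi 166.5 tilt [-0.0004  0.0002] F [-0.12  0.26 -1.77] T [ 0.02  -0.004 -0.022] gap 0.0111 t 44.73
```

```bash
python3 -m creep '[[[0, 0, -0.015], [0, 0, 0]], [[0, 0, -0.035], [0, 0, 0]], [[0, 0, -0.06], [0, 0, 0]], [[0, 0, -0.085], [0, 0, 0]], [[0, 0, -0.095], [0, 0, 0]], [[0, 0, -0.095], [0, 0, 0]], [[0, 0, -0.095], [0, 0, 0]]]' >/dev/null;  python3 - <<'E'
from lidfit import *
steady(n=8)
s0,_=pickle.load(open('st0.pkl','rb')); s=avg('scene',6)
print('potbase',go(s,(.4765,-.151),[(0.,.045,-100,100)]),'rim',go(s,(.4765,-.151),[(.075,.0495,90,270)]))
for l in ('inner_lid','outer_lid','tweezers','mug','pot'):
    for p in (viewer.read_camera('scene'),):
        print(l,[(round(r['confidence'],2),np.round(r['box']).tolist()) for r in nets.outline_of(l,p)[:2]])
# rim/inside profile along column: brightness inside mouth at rim plane and seat plane
for z in (.067,.075):
    for x in (-.03,-.015,0,.015): print(z,x,samp(s,np.array([[.4765+x,-.151+y,z] for y in (0,.01,.02,.03)])).round().astype(int).tolist(),samp(s0,np.array([[.4765+x,-.151+y,z] for y in (0,.01,.02,.03)])).mean(1).round().tolist())
E
```

```text
tcp [ 0.4744 -0.1474  0.1964] psi 166.49 tilt [-0.0017  0.0006] F [-0.46 -0.04 -1.75] T [-0.018  0.007 -0.004] gap 0.0114 t 46.0
potbase (array([ 0.4764, -0.1522]), np.float64(-88.1)) rim (array([ 0.4782, -0.1516]), np.float64(-94.7))
inner_lid [(0.51, [282.0, 177.0, 311.0, 198.0])]
outer_lid [(0.87, [281.0, 138.0, 315.0, 161.0]), (0.31, [127.0, 233.0, 174.0, 264.0])]
tweezers [(0.53, [281.0, 169.0, 287.0, 182.0])]
mug [(0.95, [108.0, 264.0, 161.0, 290.0])]
pot [(0.7, [280.0, 177.0, 312.0, 213.0])]
0.067 -0.03 [[115, 114, 116], [116, 115, 116], [128, 128, 129], [145, 143, 145]] [142.0, 147.0, 199.0, 160.0]
0.067 -0.015 [[127, 126, 126], [143, 141, 143], [111, 111, 112], [126, 125, 126]] [141.0, 123.0, 105.0, 209.0]
0.067 0 [[144, 143, 144], [127, 125, 127], [113, 112, 114], [109, 108, 110]] [118.0, 130.0, 143.0, 137.0]
0.067 0.015 [[138, 136, 138], [113, 112, 113], [116, 115, 117], [154, 152, 154]] [144.0, 141.0, 135.0, 125.0]
0.075 -0.03 [[114, 114, 115], [111, 111, 113], [131, 129, 131], [115, 114, 115]] [140.0, 141.0, 137.0, 152.0]
0.075 -0.015 [[112, 111, 113], [146, 145, 147], [138, 137, 139], [115, 114, 115]] [143.0, 127.0, 119.0, 145.0]
0.075 0 [[114, 113, 115], [148, 146, 148], [114, 113, 114], [109, 109, 111]] [120.0, 131.0, 142.0, 139.0]
0.075 0.015 [[115, 114, 115], [114, 114, 115], [116, 115, 116], [157, 156, 159]] [133.0, 141.0, 136.0, 129.0]
```

```bash
python3 -c "
from workcell import env
print(env.hand_in())"
```

```text
the job is handed in; nothing more can be done
None
```

The job is handed in at about 47 s. The tweezers stand in the mug (seen in an earlier picture), the strainer lid is seated in the unmoved pot, and the gripper holds the outer lid alone about 10 cm above it. The load in the hand matches one lid; the stop showed only as a gradual rise in turning torque, and I could not view a picture of the final state because all ten were used.

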